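# Fit the bayonet temperature probe in the heating block

## Task

Take the temperature probe out of its slanting rest and fit it in the heating block: push its thin sheath down into the pocket, turn it clockwise while pressing until the two side pins drop into the slots of the bayonet ring, press it fully down and turn it clockwise to the stop, then let go, so that it stays locked upright in the ring with its disc holding the switch lever down. Leave the other things on the bench where they are.

Things in the scene. Friction and masses are not known exactly. Their poses are not given: they have to be found in the camera images.
- probe_grip (a point): Temperature probe: loose, rigid, 158 mm long, about 0.12 kg, standing in its rest. The point is in its black handle, 128 mm from the sheath's tip; z axis along the probe from tip to handle, x along the two side pins. Handle: from 26 mm below to 20 mm above the point, 24 mm across the ribbed flats (y), 32 mm along x; above it a 12 mm stub, 10 mm long.
- probe_tip (a point): Tip of the probe's sheath, on its axis; axes as probe_grip. Going up from the tip: bevelled sheath 9 mm across for 78 mm, collar 22 mm across to 98 mm, steel disc 54 mm across to 102 mm, then the handle. Two pins on the collar, 5 mm thick, 82 mm above the tip, reach 18 mm from the axis to +x and -x.
- rest_rim (a point): Fixed metal probe rest: a tube 12.6 mm inside, 68 mm long, on a 105 x 90 mm base plate, leaning 25 deg from upright so that the handle leans to the robot's side. The point is the centre of the tube's upper rim, 91 mm over the bench; the probe's collar sits on it and the sheath hangs 78 mm down the tube. Draw the probe out along its own axis.
- heater: Heating block: fixed grey instrument case, 130 (x) x 170 (y) x 100 mm, dark display and keys on its -x face, z axis up. Origin under its centre. Pocket, bayonet ring and limit switch are on its top, the pocket 25 mm to +y of its centre.
- pocket (a point): Centre of the pocket's mouth, level with the case's top, inside the foot of the bayonet ring; axes as heater. Bore 11.5 mm (mouth countersunk to 18 mm), over 85 mm deep. A sprung pad in it meets the tip 58 mm down and pushes back 0.4 N per mm. Pressed fully down in the slots, the probe stops on its collar with the tip 78 mm deep (about 9 N).
- ring_top (a point): Centre of the bayonet ring's top, 17 mm above the pocket mouth; ring 26 mm inside, 39 outside; two slots opposite each other, pins enter within 9 deg. From above, the slots' line lies 27 deg anticlockwise of this x axis, up to 25 deg more or less as the ring was screwed in: not given, to be felt or seen. Off the slots the pins stand on the ring (tip 62 mm deep).
- ring_notch (a point): The axis at the height of the locked pins, 11 mm above the pocket mouth. With the tip at least 75 mm deep, pins in the slots pass under the hooks and turn 55 deg clockwise (from above) to a notch (9 deg play either way of it) that ends in a hard wall. Let go, the pad lifts the pins 7 mm into the notch and the probe stays, tip 71 mm deep.
- lever (a joint): Hinged roller lever of the limit switch on the -y side of the pocket, its roller 24 mm from the pocket's axis and 33 mm above the mouth. Reads 0 rad when free; grows as the probe's disc presses it down (1 to 2 N): about 0.15 with the probe locked, 0.4 with it pressed fully down.
- flux_bottle: Small brown dropper bottle, 102 mm tall, a bystander; origin under its centre.
- marker: Black marker pen lying down, 126 mm, a bystander; origin under its centre.
- long_nose: Long-nose pliers lying flat, 154 mm, a bystander; origin under its centre.

How it is judged:
On the way:
1. the probe's sheath is at least 30 mm down in the pocket of the heating block (z of probe_tip in the frame of pocket below -0.03 m and horizontal distance between probe_tip and pocket below 0.005 m), for 0.1 s.
At the end, for the whole second after the job is handed in: The released probe stands upright (within 4 deg) in the pocket, held by the ring against the spring: its tip 68.5 to 73 mm below the pocket's mouth and within 5 mm of its axis, and its disc holds the switch lever down by more than 0.08 rad, at rest (z of probe_tip in the frame of pocket between -0.073 and -0.0685 m and horizontal distance between probe_tip and pocket below 0.005 m and angle between probe_tip's own z axis and vertical below 0.07 rad and value of joint lever above 0.08 rad and velocity of joint lever below 0.05 rad/s); the robot touches nothing.
It fails at once if the pliers, the marker or the dropper bottle is shifted by more than 30 mm (distance of any of flux_bottle, marker, long_nose from where it was at the start of the episode above 0.03 m).
It also fails if it takes over 62 s, if anything falls off the work surface, if the arm or the gripper's body presses on something with over 40 N, if the wrist force passes 120 N, or if a joint passes its speed limit or range.

## Robot

A 6-joint arm with a two-finger parallel gripper is mounted at the origin on a cart in front of the work surface, level with it; the furniture and walls round the work are solid. World frame = base frame: x ahead of the robot, y to its left, z up, the work surface at z = 0. Lengths are in m, angles in rad, forces in N, time in s.
With the tool pointing down it reaches from about 0.25 to 0.725 m from the base axis. Payload 4 kg.
Tool frame: the origin (TCP) lies midway between the tips of the shut fingers; the grasp point (between the pads) lies bot.pinch_z behind it (bot.pinch_z is the distance from the TCP to the grasp point, in m); z points along the fingers, y is the direction in which the jaws open and shut (so a half turn about z gives the same grasp; the last joint's range is limited). The gripper opens to 85 mm and grips with 20 to 120 N. Pads are 22 mm wide; open, the fingers measure 114 mm over their backs; the gripper's body (76 mm by 85 mm) begins 54 mm behind the grasp point. The pads swing forward as they close: fully open they stand 13 mm farther back than shut.
Start: joints at [1.107, 0.241, 0.005, 1.335, 0, 1.571], TCP at [0.224, 0.447, 0.231] pointing down, gripper open.
Joint ranges: [-2.72, 2.72], [-1.05, 1.87], [-1.09, 1.28], [-1.99, 2.15], [-1.42, 1.44], [-3.14, 3.14]. Speed limits (rad/s): [2.79, 2.79, 3.14, 3.14, 3.14, 3.14].

## Interface

Orientations are given as a unit quaternion [x, y, z, w].
In Python, from workcell import bot gives the robot as it stands. The module is installed in compiled form; this text tells all that it offers.
- The arm moves only by the tool move_arm, never from a script. Its argument "series" is a list that holds one entry, the list of rows, each a list of 7 numbers: the shift along the world's x, y, z in cm, then the turn, a rotation vector about the world's x, y, z in degrees, then the opening, from 0 (shut) to 1 (fully open). A call has exactly 5 rows; each row shifts and turns the pose as measured when the row begins; what a row does not reach is not made up. A row lasts 1/10 s, in which the tool goes at most 50 mm and 8.59 degrees, less where a joint would pass 70% of its speed; a pose out of reach is approached as far as the arm can. A call with a gripper value outside its range is refused whole. The fingers move at their own pace and stop on an object; the grip force is fixed at half the most. Time passes only in rows, so rows that do not move let the fingers close, or fill a call up. It gives the time, the measured TCP pose, the force and the opening at its end, in the units of the state.
- bot.get_obs(): the state, without advancing time (a new reading comes with each control period).
- bot.camera(name): name is "scene" or "top" or "wrist"; returns (picture, depth): 420x560x3 uint8, red, green, blue; 420x560 float32, m along the optical axis (not along the pixel's ray), 0 where there is no reading.
- bot.camera_info(name): a dict with "vfov" (degrees; the focal length in pixels is half the picture's height over the tangent of half this angle, whatever the lens; pixels are square), "cx", "cy" (the principal point, pixels), "k1" (the pictures are not rectified: a ray, as slopes to the right and down, at radius r is drawn at 1 + k1 r^2 times it, then the intrinsics apply), "cam_to_world" (4x4, takes a point from camera to world coordinates); the wrist camera has in their place "tool_from_camera" (4x4, takes a point from camera to tool coordinates, whose origin is the TCP and whose axes are the flange's). Camera axes: x right, y down, z forward; pixel columns grow to the right and rows downward; lengths in m; the calibration is good to about 2 mm. A picture is of the moment at which its call begins: read the wrist's pose just before it. camera_info takes no time and is no camera call.
- bot.job_done(): hands the job in, once; it reports no verdict.
Trained networks look in the newest picture that a camera, given by its name, has taken for a name from the list of things; names that differ only in an ending like _2 or _b are one class to them, and where a whole thing is asked for, a point or a joint stands for the part that bears it (a point fixed in the world has none). Each returns a list of dicts, best first, with "confidence" (0 to 1); they miss things now and then, are a little off and sometimes report something else, mostly with a low value. They report only what shows in the picture. A call takes as long as a camera call.
- bot.find_in(camera, target): "at" ([x, y, z] in m, in world coordinates, good to about 4 mm: the middle of the surface that is visible of it).
The state is a dict: "clock": time; "joint_pos": joint angles; "joint_vel": joint speeds; "tau": joint torques, N m; "eef_pos": TCP position; "tool_rot": TCP orientation; "ft_force": force on the tool from outside, world axes, zero at the start; "ft_torque": the same for the moment, N m; "grip_width": finger opening in m.
Only numpy, scipy, OpenCV 4.12 (cv2) and the standard library are available. Lean on these libraries where they do the work, as an engineer would, in place of code of your own. Each camera call takes 0.05 s, during which the arm holds its last target.

## Working session

There is one attempt and no reset: what is moved stays moved. The work goes in short steps, Python scripts to look and compute and a tool call to move; the robot and the scene stay as the last step left them, time stands still between calls to the robot, and variables do not carry over. Pictures are saved under pics/ and viewed, and the job is handed in when it is done.

Besides the shell and the picture viewer there is one more tool, called after "Call:" by a JSON object that holds its "name" and its "arguments", one argument or row to a line. move_arm: Moves the arm, as the interface text tells. Its arguments: {"type":"object","properties":{"series":{"type":"array","items":{"type":"array","items":{"type":"array","items":{"type":"number"}}}}},"required":["series"]}

```bash
mkdir -p pics; cat > h.py <<'E'
import numpy as np, cv2
from workcell import bot
from scipy.spatial.transform import Rotation as R
def snap(cam,fn=None):
    o=bot.get_obs()
    p,d=bot.camera(cam)
    if fn: cv2.imwrite('pics/'+fn,p[:,:,::-1])
    i=bot.camera_info(cam)
    if cam=='wrist':
        T=np.eye(4);T[:3,:3]=R.from_quat(o['tool_rot']).as_matrix();T[:3,3]=o['eef_pos']
        M=T@np.array(i['tool_from_camera'])
    else: M=np.array(i['cam_to_world'])
    return p,d,i,M
def cloud(d,i,M):
    h,w=d.shape; f=h/2/np.tan(np.radians(i['vfov']/2))
    v,u=np.mgrid[:h,:w].astype(np.float64)
    K=np.array([[f,0,i['cx']],[0,f,i['cy']],[0,0,1]])
    xd=(u-i['cx'])/f; yd=(v-i['cy'])/f
    x,y=xd.copy(),yd.copy()
    for _ in range(10):
        s=1+i['k1']*(x*x+y*y); x=xd/s;y=yd/s
    P=np.stack([x*d,y*d,d],-1)
    P=P@M[:3,:3].T+M[:3,3]
    P[d<=0]=np.nan
    return P
def proj(X,i,M,h=420):
    f=h/2/np.tan(np.radians(i['vfov']/2))
    X=np.atleast_2d(X); c=(X-M[:3,3])@M[:3,:3]
    x=c[:,0]/c[:,2];y=c[:,1]/c[:,2];s=1+i['k1']*(x*x+y*y)
    return np.stack([x*s*f+i['cx'],y*s*f+i['cy']],-1)
E
python3 - <<'E'
from h import *
o=bot.get_obs();print({k:np.round(v,3) for k,v in o.items()},bot.pinch_z)
for c in['scene','top','wrist']:
    p,d,i,M=snap(c,c+'0.png'); np.savez('pics/'+c+'0.npz',p=p,d=d,M=M); print(c,i)
    for t in ['probe_grip','heater','lever','flux_bottle','marker','long_nose'] + (['probe_tip','rest_rim','pocket','ring_top'] if c!='wrist' else []):
        try: r=bot.find_in(c,t)
        except Exception as e: print(t,e);continue
        print(t,[(np.round(q['at'],3).tolist(),round(q['confidence'],2)) for q in r[:2]])
print(bot.get_obs()['clock'])
E
```

```text
{'clock': np.float64(0.0), 'joint_pos': array([ 1.107,  0.241,  0.004,  1.335, -0.   ,  1.571]), 'joint_vel': array([ 0.001, -0.001,  0.001,  0.001,  0.002, -0.001]), 'tau': array([ 0.0000e+00, -3.7232e+01,  2.5241e+01,  1.7000e-02,  0.0000e+00,
        0.0000e+00]), 'eef_pos': array([0.223, 0.447, 0.23 ]), 'tool_rot': array([ 0.23 ,  0.973, -0.001, -0.   ]), 'ft_force': array([ 0.12 , -1.011,  0.423]), 'ft_torque': array([ 0.008, -0.041, -0.001]), 'grip_width': np.float64(0.085)} 0.0187
scene {'vfov': 51.31844295277169, 'cx': 281.6090180420922, 'cy': 215.84999465450053, 'k1': -0.02913706499376668, 'cam_to_world': array([[ 0.77198234, -0.29201021,  0.56460013, -0.04672196],
       [-0.63535016, -0.32747519,  0.69934983, -0.63277598],
       [-0.01932476, -0.8986045 , -0.43833379,  0.52048816],
       [ 0.        ,  0.        ,  0.        ,  1.        ]])}
probe_grip [([0.462, -0.217, 0.126], 0.62)]
heater [([0.488, 0.138, 0.078], 0.92), ([0.461, -0.219, 0.129], 0.27)]
lever []
flux_bottle [([0.371, 0.304, 0.049], 0.75)]
marker [([0.367, 0.014, 0.012], 0.94), ([0.491, 0.134, 0.072], 0
[... 997 characters left out ...]
]
rest_rim [([0.51, -0.205, 0.005], 0.56)]
pocket [([0.516, 0.197, 0.102], 0.86)]
ring_top [([0.518, 0.199, 0.1], 0.61)]
wrist {'vfov': 58.39095875694189, 'cx': 282.6082741652174, 'cy': 212.56686697410572, 'k1': -0.10312484234334186, 'tool_from_camera': array([[-2.15105980e-04, -9.62194261e-01, -2.72364018e-01,
         6.89863751e-02],
       [ 9.99999920e-01, -2.98490294e-04,  2.64718100e-04,
        -8.23422493e-04],
       [-3.36008252e-04, -2.72363939e-01,  9.62194249e-01,
        -1.43098311e-01],
       [ 0.00000000e+00,  0.00000000e+00,  0.00000000e+00,
         1.00000000e+00]])}
probe_grip []
heater []
lever []
flux_bottle [([0.361, 0.321, 0.043], 0.85)]
marker []
long_nose []
1.45
```

```bash
python3 - <<'E'
import cv2,numpy as np
t=cv2.imread('pics/top0.png');s=cv2.imread('pics/scene0.png')
cv2.imwrite('pics/top0b.png',cv2.resize(t[80:380,60:460],(800,600),interpolation=cv2.INTER_CUBIC))
E
```

```text
(no output)
```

View pics/scene0.png

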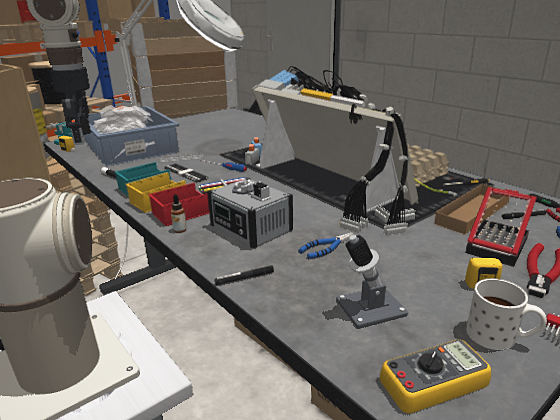

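View pics/top0b.png

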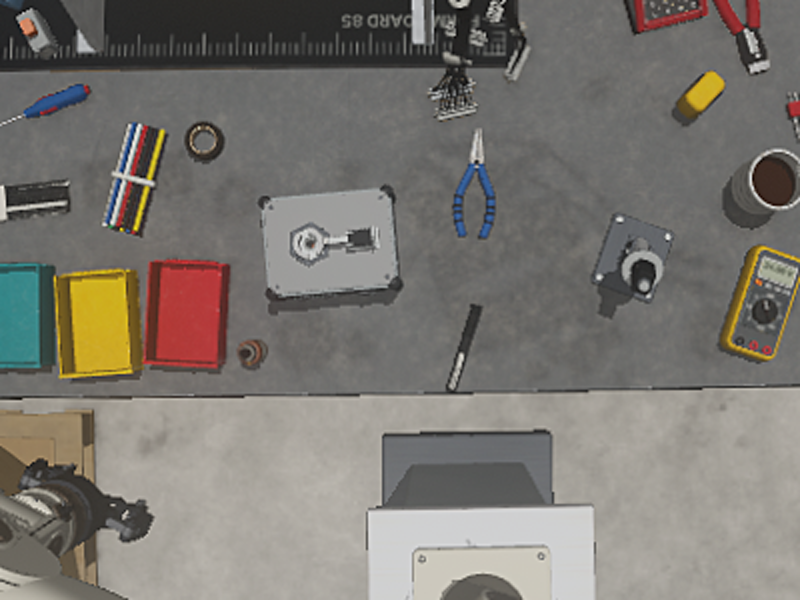

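Call:
{"name": "move_arm", "arguments": {
  "series": [
    [[3.6,-3.1,0,0,0,0,1],[3.6,-3.1,0,0,0,0,1],[3.6,-3.1,0,0,0,0,1],[3.6,-3.1,0,0,0,0,1],[3.6,-3.1,0,0,0,0,1]]
  ]
}}

```text
clock: 1.95
eef_pos: [0.4044, 0.292, 0.2315]
tool_rot: [0.222, 0.975, 0.002, -0.0]
ft_force: [-0.5, 0.6, 0.6]
grip_width: 0.0857
```

Call:
{"name": "move_arm", "arguments": {
  "series": [
    [[3.6,-3.1,0,0,0,0,1],[3.6,-3.1,0,0,0,0,1],[3.6,-3.1,0,0,0,0,1],[0,0,0,0,0,0,1],[0,0,0,0,0,0,1]]
  ]
}}

```text
clock: 2.45
eef_pos: [0.5206, 0.1896, 0.2311]
tool_rot: [0.227, 0.974, 0.002, 0.001]
ft_force: [-0.3, 0.6, -1.0]
grip_width: 0.0854
```

```bash
python3 - <<'E'
from h import *
p,d,i,M=snap('wrist','w1.png'); np.savez('pics/w1.npz',p=p,d=d,M=M)
for t in['ring_top','pocket','lever','heater']: print(t,bot.find_in('wrist',t)[:1])
P=cloud(d,i,M); print(np.round(P[::60,::80,2],3))
E
```

```text
ring_top [{'at': [0.5097, 0.2031, 0.1025], 'confidence': 0.71}]
pocket [{'at': [0.5129, 0.2043, 0.1029], 'confidence': 0.62}]
lever [{'at': [0.5225, 0.1825, 0.1293], 'confidence': 0.69}]
heater [{'at': [0.5107, 0.2035, 0.1005], 'confidence': 0.56}]
[[-0.211 -0.362  0.002 -0.001  0.002  0.034  0.004]
 [-0.801  0.001 -0.    -0.001  0.001 -0.001  0.027]
 [ 0.001 -0.     0.001  0.084  0.1   -0.     0.001]
 [-0.001  0.013  0.101  0.101  0.08   0.102 -0.   ]
 [ 0.001  0.001  0.001  0.135  0.101 -0.001 -0.   ]
 [ 0.003 -0.     0.259  0.1    0.001  0.253  0.001]
 [ 0.304  0.299  0.001  0.005  0.     0.003  0.302]]
```

View pics/w1.png

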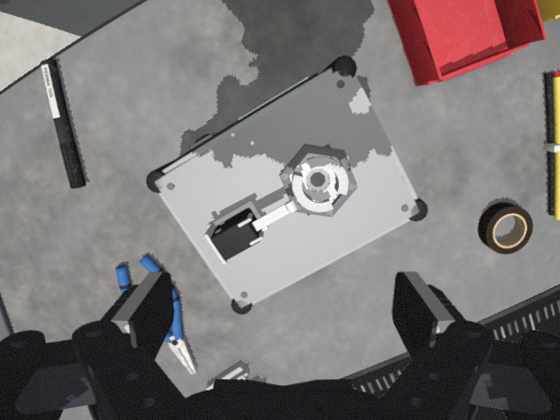

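```bash
python3 - <<'E'
from h import *
z=np.load('pics/w1.npz');p,d,M=z['p'],z['d'],z['M'];i=bot.camera_info('wrist')
cv2.imwrite('pics/w1z.png',cv2.resize(p[130:280,190:390,::-1],(800,600),interpolation=cv2.INTER_CUBIC))
P=cloud(d,i,M).reshape(-1,3)
# heater top rectangle
t=P[(abs(P[:,2]-.1)<.004)&(P[:,0]>.4)&(P[:,0]<.65)&(P[:,1]>.05)&(P[:,1]<.32)]
r=cv2.minAreaRect((t[:,:2]*1000).astype(np.float32));print('heater',r,np.median(t[:,2]))
t=P[(abs(P[:,2]-.117)<.003)&(np.hypot(P[:,0]-.513,P[:,1]-.205)<.03)]
print('ring',len(t),t.mean(0),t.min(0),t.max(0))
c,rr=cv2.minEnclosingCircle((t[:,:2]*1000).astype(np.float32));print(c,rr)
E
```

```text
heater ((518.4051513671875, 195.89901733398438), (137.0188751220703, 177.4368438720703), 4.267560958862305) 0.10043795984767612
ring 887 [0.5160533  0.2159946  0.11738909] [0.49723168 0.20073639 0.11400103] [0.53634814 0.23485201 0.11981657]
(516.9639892578125, 220.11123657226562) 19.743284225463867
```

View pics/w1z.png

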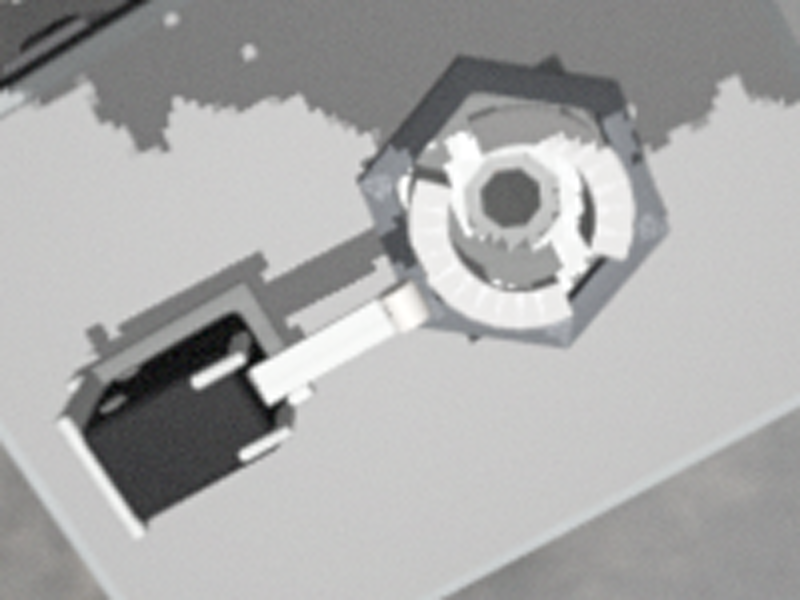

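```bash
python3 - <<'E'
from h import *
z=np.load('pics/w1.npz');p,d,M=z['p'],z['d'],z['M'];i=bot.camera_info('wrist')
P=cloud(d,i,M).reshape(-1,3)
c=np.array([.517,.2201])
q=P[:,:2]-c; r=np.hypot(*q.T);a=np.degrees(np.arctan2(q[:,1],q[:,0]))
m=(r>.0140)&(r<.0185)
for k in range(-180,180,6):
    s=m&(a>=k)&(a<k+6)
    zz=np.sort(P[s,2]); print(k,len(zz),np.round([zz.min(),np.median(zz),zz.max()],3) if len(zz) else '')
# ortho image on plane z=.117, x up y left as top
N=600; sc=.0001
v,u=np.mgrid[:N,:N]
X=np.stack([c[0]-(v-N/2)*sc,c[1]-(u-N/2)*sc,np.full(v.shape,.117)],-1).reshape(-1,3)
uv=proj(X,i,M).astype(np.float32).reshape(N,N,2)
cv2.imwrite('pics/ortho.png',cv2.remap(p[:,:,::-1].copy(),uv[...,0],uv[...,1],cv2.INTER_CUBIC))
E
```

```text
-180 17 [0.1   0.117 0.118]
-174 15 [0.099 0.1   0.101]
-168 15 [0.099 0.101 0.101]
-162 13 [0.099 0.101 0.102]
-156 14 [0.099 0.1   0.102]
-150 15 [0.099 0.1   0.101]
-144 38 [0.098 0.106 0.118]
-138 20 [0.116 0.118 0.326]
-132 51 [0.117 0.325 0.326]
-126 23 [0.115 0.118 0.325]
-120 15 [0.117 0.118 0.119]
-114 14 [0.116 0.118 0.118]
-108 18 [0.116 0.118 0.119]
-102 362 [0.117 0.314 0.318]
-96 532 [0.117 0.311 0.318]
-90 84 [0.116 0.305 0.316]
-84 15 [0.117 0.118 0.305]
-78 16 [0.116 0.117 0.118]
-72 13 [0.117 0.118 0.119]
-66 16 [0.116 0.117 0.119]
-60 14 [0.116 0.117 0.118]
-54 15 [0.116 0.117 0.119]
-48 15 [0.1   0.117 0.119]
-42 19 [0.099 0.117 0.119]
-36 21 [0.1   0.117 0.118]
-30 23 [0.099 0.117 0.119]
-24 17 [0.1   0.117 0.118]
-18 21 [0.1   0.117 0.118]
-12 21 [0.1   0.117 0.12 ]
-6 17 [0.1   0.117 0.119]
0 19 [0.1   0.117 0.119]
6 14 [0.099 0.1   0.101]
12 28 [0.1   0.312 0.313]
18 65 [0.1   0.312 0.314]
24 56 [0.099 0.311 0.313]
30 156 [0.1   0.273 0.313]
36 288 [0.117 0.272 0.312]
42 657 [0.117 0.281 0.311]
48 253 [0.117 0.296 0.311]
54 28 [0.116 0.118 0.31 ]
60 31 [0.116 0.118 0.31 ]
66 14 [0.116 0.118 0.119]
72 15 [0.117 0.118 0.119]
78 17 [0.116 0.117 0.119]
84 17 [0.115 0.118 0.118]
90 13 [0.116 0.117 0.119]
96 18 [0.116 0.118 0.12 ]
102 14 [0.116 0.117 0.118]
108 17 [0.116 0.117 0.119]
114 12 [0.117 0.117 0.119]
120 17 [0.116 0.118 0.119]
126 18 [0.117 0.118 0.118]
132 15 [0.116 0.117 0.119]
138 17 [0.1   0.118 0.118]
144 19 [0.099 0.117 0.118]
150 23 [0.101 0.118 0.119]
156 17 [0.1   0.117 0.119]
162 15 [0.117 0.118 0.119]
168 19 [0.099 0.117 0.118]
174 17 [0.101 0.117 0.118]
```

View pics/ortho.png

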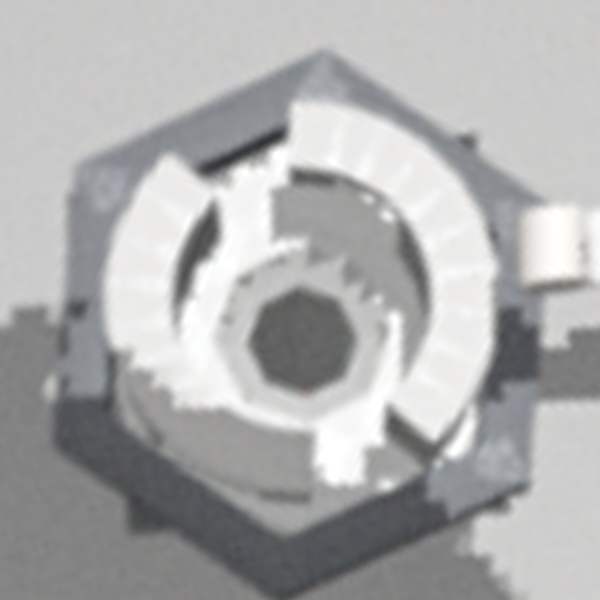

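Call:
{"name": "move_arm", "arguments": {
  "series": [
    [[-0.6,-4.7,1,0,0,0,1],[-0.6,-4.7,1,0,0,0,1],[-0.6,-4.7,1,0,0,0,1],[-0.6,-4.7,1,0,0,0,1],[-0.6,-4.7,1,0,0,0,1]]
  ]
}}

```text
clock: 3.2
eef_pos: [0.4846, -0.0377, 0.2818]
tool_rot: [0.211, 0.977, 0.002, 0.001]
ft_force: [1.2, -0.3, 0.2]
grip_width: 0.0852
```

Call:
{"name": "move_arm", "arguments": {
  "series": [
    [[-0.6,-4.7,0.5,0,0,0,1],[-0.6,-4.7,0.5,0,0,0,1],[-0.6,-4.7,0.5,0,0,0,1],[-0.5,-3,0,0,0,0,1],[0,0,0,0,0,0,1]]
  ]
}}

```text
clock: 3.7
eef_pos: [0.4595, -0.2137, 0.3014]
tool_rot: [0.209, 0.978, 0.002, 0.005]
ft_force: [-0.1, 1.3, -0.0]
grip_width: 0.0853
```

```bash
python3 - <<'E'
from h import *
p,d,i,M=snap('wrist','w2.png'); np.savez('pics/w2.npz',p=p,d=d,M=M)
o=bot.get_obs();print(np.round(o['joint_pos'],3),o['eef_pos'])
for t in['probe_grip','rest_rim','probe_tip']: print(t,bot.find_in('wrist',t)[:1])
E
```

```text
[-0.436  0.229  0.171  1.505  0.006 -0.017] [ 0.45973409 -0.21226671  0.30159578]
probe_grip []
rest_rim [{'at': [0.4739, -0.2189, 0.0132], 'confidence': 0.76}]
probe_tip [{'at': [0.483, 0.11, 0.0238], 'confidence': 0.7}]
```

View pics/w2.png

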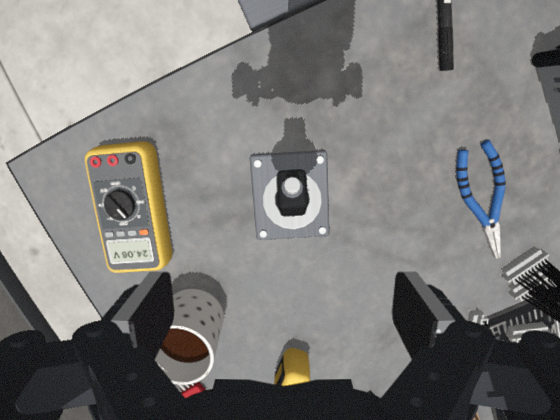

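```bash
python3 - <<'E'
from h import *
z=np.load('pics/w2.npz');p,d,M=z['p'],z['d'],z['M'];i=bot.camera_info('wrist')
cv2.imwrite('pics/w2z.png',cv2.resize(p[100:250,190:390,::-1],(800,600),interpolation=cv2.INTER_CUBIC))
P=cloud(d,i,M)
b=P[130:260,235:345].reshape(-1,3); col=p[130:260,235:345].reshape(-1,3).mean(1)
# base plate
t=b[(b[:,2]>.004)&(b[:,2]<.03)]; print('base z',np.percentile(t[:,2],[5,50,95]))
q=b[(b[:,2]>.06)]; print(len(q),q.min(0),q.max(0))
br=col[b[:,2]>.06]
s=q[(br>120)&(q[:,2]<.14)]
print(len(s))
# robust plane RANSAC
rng=np.random.default_rng(0);best=None
for _ in range(2000):
    a=s[rng.choice(len(s),3,replace=False)];n=np.cross(a[1]-a[0],a[2]-a[0]);l=np.linalg.norm(n)
    if l<1e-6: continue
    n/=l;k=abs((s-a[0])@n)<.0012
    if best is None or k.sum()>best.sum():best=k
w=s[best];c=w.mean(0);n=np.linalg.svd(w-c)[2][2];n*=np.sign(n[2])
print('normal',n,'tilt',np.degrees(np.arccos(n[2])),'dir',np.degrees(np.arctan2(n[1],n[0])),best.sum())
e1=np.cross(n,[0,1,0]);e1/=np.linalg.norm(e1);e2=np.cross(n,e1)
uv=np.stack([(w-c)@e1,(w-c)@e2],-1)
cc,rr=cv2.minEnclosingCircle((uv*1000).astype(np.float32));C=c+(cc[0]*e1+cc[1]*e2)/1000
print('disc top centre',C,rr)
# others
for cam in['top','scene']:
    z=np.load(f'pics/{cam}0.npz');ii=bot.camera_info(cam)
    Q=cloud(z['d'],ii,z['M']).reshape(-1,3);cl=z['p'].reshape(-1,3).mean(1)
    k=(abs(Q[:,0]-C[0])<.06)&(abs(Q[:,1]-C[1])<.06)
    h=(Q-C)@n; k1=k&(abs(h)<.004)&(cl>100); r=Q[k1]-C; print(cam,k1.sum(),'disc h',np.median(h[k1]))
    k2=k&(h>.004)&(h<.06)
    r=Q[k2]-C-np.outer(h[k2],n); print('handle mean off',r.mean(0),h[k2].max(),k2.sum())
E
```

```text
base z [0.00859657 0.01040286 0.01250156]
2732 [ 0.44164539 -0.23824064  0.10216979] [ 0.50067555 -0.1857909   0.16750248]
1342
normal [-0.40376705  0.14890638  0.90266221] tilt 25.489760536024054 dir 159.75638878696617 1163
disc top centre [ 0.47550679 -0.21215951  0.1129843 ] 26.86621856689453
top 124 disc h -9.746926964493317e-05
handle mean off [0.00490155 0.00331918 0.00164495] 0.05963286905128494 197
scene 250 disc h -0.0005574330557166319
handle mean off [-0.00455377 -0.0065469  -0.00095693] 0.05683687956541046 540
```

View pics/w2z.png

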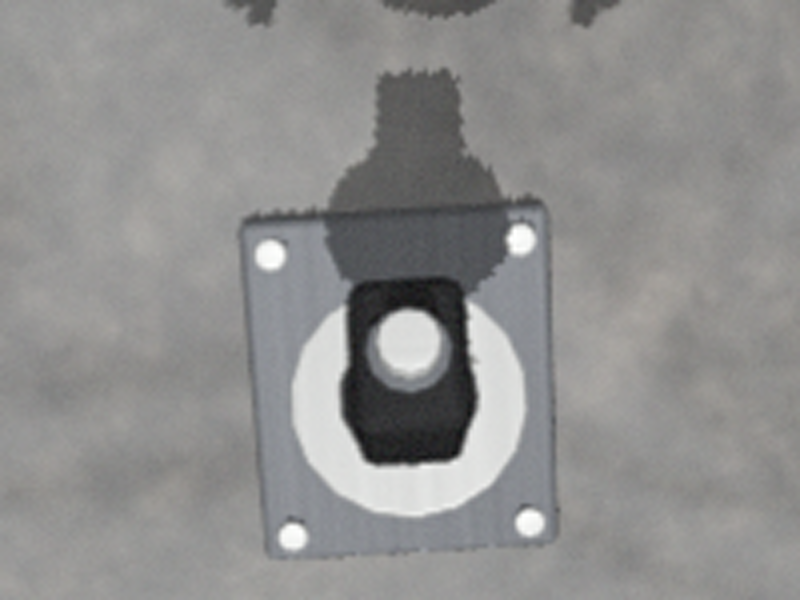

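```bash
cat >> h.py <<'E'
def delta(pos,Rt):
    o=bot.get_obs();R0=R.from_quat(o['tool_rot'])
    rv=np.degrees((R.from_matrix(Rt)*R0.inv()).as_rotvec())
    dp=(np.array(pos)-o['eef_pos'])*100
    print('d cm',np.round(dp,2),'rot deg',np.round(rv,2),np.linalg.norm(rv).round(2)); return dp,rv
def toolR(tilt,dirn):
    t,a=np.radians([tilt,dirn]);d=np.array([np.cos(a),np.sin(a),0]);up=np.array([0,0,1.])
    n=d*np.sin(t)+up*np.cos(t); x=d*np.cos(t)-up*np.sin(t); z=-n
    return np.stack([x,np.cross(z,x),z],1),n
E
python3 - <<'E'
from h import *
Rt,n=toolR(25,159.75);C=np.array([.4755,-.2122,.1130])
delta(C+.10*n,Rt);print(-9*n)
E
```

```text
d cm [-2.44  1.24 -9.77] rot deg [ -9.55 -22.65   3.41] 24.82
[ 3.56847112 -1.3164785  -8.15677008]
```

Call:
{"name": "move_arm", "arguments": {
  "series": [
    [[-0.8,0.4,-1,-2.4,-5.7,0.85,1],[-0.8,0.4,-2,-2.4,-5.7,0.85,1],[-0.8,0.4,-3,-2.4,-5.7,0.85,1],[0,0,-3.7,-2.4,-5.6,0.85,1],[0,0,0,0,0,0,1]]
  ]
}}

```text
clock: 4.4
eef_pos: [0.4302, -0.1851, 0.1937]
tool_rot: [0.165, 0.965, -0.033, 0.201]
ft_force: [-2.8, 0.9, -2.4]
grip_width: 0.0855
```

```bash
python3 - <<'E'
from h import *
p,d,i,M=snap('wrist','w3.png'); np.savez('pics/w3.npz',p=p,d=d,M=M)
Rt,n=toolR(25,159.75);C=np.array([.4755,-.2122,.1130])
delta(C+.10*n,Rt); delta(C+.01*n,Rt)
P=cloud(d,i,M)
# disc refit
Q=P.reshape(-1,3);cl=p.reshape(-1,3).mean(1)
h=(Q-C)@n
k=(np.linalg.norm(Q-C,axis=1)<.032)&(abs(h)<.004)&(cl>110);w=Q[k];c=w.mean(0)
for _ in range(3):
    nn=np.linalg.svd(w-c)[2][2];nn*=np.sign(nn[2]); w=w[abs((w-c)@nn)<.0015];c=w.mean(0)
e1=np.cross(nn,[0,1,0]);e1/=np.linalg.norm(e1);e2=np.cross(nn,e1)
uv=np.stack([(w-c)@e1,(w-c)@e2],-1)
cc,rr=cv2.minEnclosingCircle((uv*1000).astype(np.float32));C2=c+(cc[0]*e1+cc[1]*e2)/1000
print(len(w),C2,rr,np.degrees(np.arccos(nn[2])),np.degrees(np.arctan2(nn[1],nn[0])))
E
```

```text
d cm [-0.06 -0.97  0.27] rot deg [-0.36 -0.81 -0.91] 1.27
d cm [ 3.51 -2.29 -7.89] rot deg [-0.36 -0.81 -0.91] 1.27
2258 [ 0.475189   -0.21207721  0.11286702] 27.026264190673828 25.74178905680475 159.4426286552098
```

View pics/w3.png

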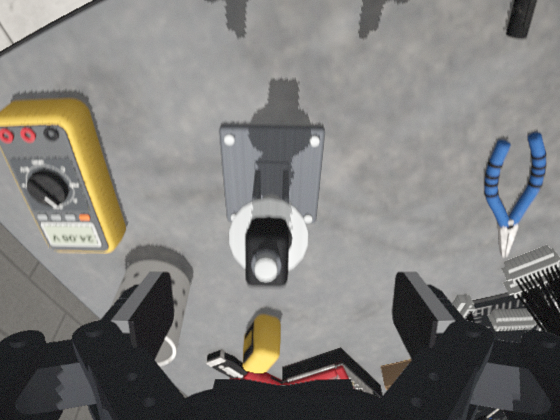

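Call:
{"name": "move_arm", "arguments": {
  "series": [
    [[-0.1,-1.0,0.2,-0.4,-0.8,-0.9,1],[0,0,0,0,0,0,1],[1.19,-0.44,-2.72,0,0,0,1],[0,0,0,0,0,0,1],[0,0,0,0,0,0,1]]
  ]
}}

```text
clock: 4.95
eef_pos: [0.4634, -0.2079, 0.1933]
tool_rot: [0.169, 0.959, -0.041, 0.225]
ft_force: [-0.1, 0.1, 0.5]
grip_width: 0.0851
```

```bash
python3 - <<'E'
from h import *
Rt,n=toolR(25.3,159.6);C=np.array([.4753,-.2121,.1129])
delta(C+.01*n,Rt);print(bot.get_obs()['ft_force'])
E
```

```text
d cm [ 0.79 -0.27 -7.13] rot deg [ 0.55  1.04 -0.33] 1.22
[-0.11657648  0.06229334  0.49510574]
```

```bash
python3 - <<'E'
from h import *
o=bot.get_obs();print(o['joint_pos'].round(3),o['eef_pos'],R.from_quat(o['tool_rot']).as_matrix().round(3))
E
```

```text
[-0.446 -0.042 -0.534  0.619  0.04  -0.087] [ 0.46341985 -0.20788438  0.19328866] [[-0.841  0.343  0.418]
 [ 0.306  0.939 -0.155]
 [-0.446 -0.003 -0.895]]
```

```bash
python3 - <<'E'
from h import *
Rt,n=toolR(25.3,159.6);C=np.array([.4753,-.2121,.1129])
delta(C+.09*n,Rt)
E
```

```text
d cm [-2.42  0.92  0.1 ] rot deg [ 0.55  1.04 -0.33] 1.22
```

Call:
{"name": "move_arm", "arguments": {
  "series": [
    [[-1.2,0.45,0.05,0.5,1.0,-0.3,1],[0,0,0,0,0,0,1],[-1.2,0.45,0.05,0,0,0,1],[0,0,0,0,0,0,1],[0,0,0,0,0,0,1]]
  ]
}}

```text
clock: 5.45
eef_pos: [0.4442, -0.2014, 0.2031]
tool_rot: [0.172, 0.959, -0.041, 0.222]
ft_force: [-0.2, -0.5, -0.2]
grip_width: 0.0855
```

```bash
python3 - <<'E'
from h import *
Rt,n=toolR(25.3,159.6);C=np.array([.4753,-.2121,.1129])
delta(C+.09*n,Rt);delta(C+.01*n,Rt);print(bot.get_obs()['joint_pos'].round(3))
E
```

```text
d cm [-0.5   0.27 -0.88] rot deg [ 0.34  0.67 -0.02] 0.75
d cm [ 2.71 -0.92 -8.11] rot deg [ 0.34  0.67 -0.02] 0.75
[-0.451 -0.09  -0.546  0.662  0.04  -0.086]
```

Call:
{"name": "move_arm", "arguments": {
  "series": [
    [[-0.4,0.2,-1.0,0.2,0.5,0,1],[0.4,-0.1,-1.0,0,0,0,1],[0.4,-0.1,-1.0,0,0,0,1],[0.4,-0.1,-1.0,0,0,0,1],[0,0,0,0,0,0,1]]
  ]
}}

```text
clock: 5.95
eef_pos: [0.4508, -0.2017, 0.1597]
tool_rot: [0.173, 0.96, -0.039, 0.216]
ft_force: [-1.0, 0.0, 0.1]
grip_width: 0.0855
```

```bash
python3 - <<'E'
from h import *
Rt,n=toolR(25.3,159.6);C=np.array([.4753,-.2121,.1129])
delta(C+.01*n,Rt);print(bot.get_obs()['joint_pos'].round(3),bot.get_obs()['joint_vel'].round(3))
E
```

```text
d cm [ 2.05 -0.89 -3.77] rot deg [ 0.09  0.04 -0.01] 0.1
[-0.443 -0.022 -0.603  0.548  0.036 -0.079] [ 0.001 -0.011  0.004  0.013  0.001  0.   ]
```

Call:
{"name": "move_arm", "arguments": {
  "series": [
    [[0.6,-0.3,-1.0,0,0,0,1],[0.6,-0.2,-1.0,0,0,0,1],[0.45,-0.2,-0.9,0,0,0,1],[0.4,-0.2,-0.8,0,0,0,1],[0,0,0,0,0,0,1]]
  ]
}}

```text
clock: 6.45
eef_pos: [0.4709, -0.2105, 0.1202]
tool_rot: [0.172, 0.961, -0.039, 0.215]
ft_force: [-0.8, 0.5, -0.4]
grip_width: 0.0857
```

```bash
python3 - <<'E'
from h import *
Rt,n=toolR(25.3,159.6);C=np.array([.4753,-.2121,.1129])
delta(C+.01*n,Rt);
p,d,i,M=snap('wrist','w4.png')
E
```

```text
d cm [ 0.04 -0.01  0.17] rot deg [ 0.04 -0.09 -0.02] 0.1
```

View pics/w4.png

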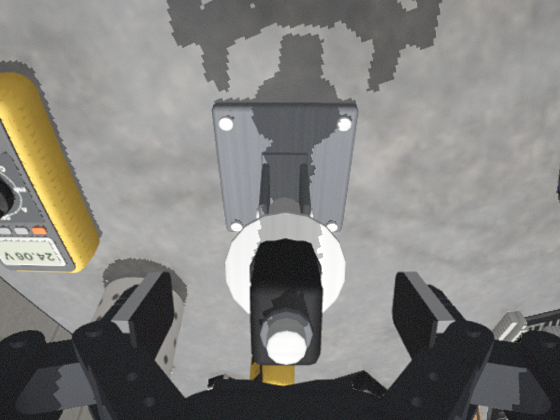

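Call:
{"name": "move_arm", "arguments": {
  "series": [
    [[0,0,0.2,0,0,0,0.4],[0,0,0,0,0,0,0],[0,0,0,0,0,0,0],[0,0,0,0,0,0,0],[0,0,0,0,0,0,0]]
  ]
}}

```text
clock: 7.0
eef_pos: [0.4712, -0.2108, 0.1246]
tool_rot: [0.173, 0.96, -0.04, 0.216]
ft_force: [0.1, -0.4, -1.3]
grip_width: 0.0238
```

```bash
python3 - <<'E'
from h import *
Rt,n=toolR(25.3,159.6);C=np.array([.4753,-.2121,.1129])
delta(C+.01*n,Rt);print(bot.get_obs()['grip_width'],bot.get_obs()['ft_force'])
E
```

```text
d cm [ 0.01  0.02 -0.26] rot deg [ 0.11  0.05 -0.01] 0.12
0.02379772493692143 [ 0.06678685 -0.3633071  -1.33049809]
```

Call:
{"name": "move_arm", "arguments": {
  "series": [
    [[-0.4,0.15,0.9,0,0,0,0],[-0.6,0.22,1.36,0,0,0,0],[-0.6,0.22,1.36,0,0,0,0],[-0.6,0.22,1.36,0,0,0,0],[0,0,0,0,0,0,0]]
  ]
}}

```text
clock: 7.5
eef_pos: [0.4475, -0.2019, 0.1774]
tool_rot: [0.172, 0.96, -0.039, 0.216]
ft_force: [1.0, -0.7, -0.7]
grip_width: 0.0233
```

```bash
python3 - <<'E'
from h import *
Rt,n=toolR(25.3,159.6);C=np.array([.4753,-.2121,.1129])
delta(C+.012*n+.05*n,Rt);print(bot.get_obs()['grip_width'],bot.get_obs()['ft_force'])
E
```

```text
d cm [ 0.29 -0.1  -0.84] rot deg [ 0.1   0.04 -0.02] 0.11
0.023275351989486274 [ 0.99473309 -0.70727936 -0.72615292]
```

Call:
{"name": "move_arm", "arguments": {
  "series": [
    [[-0.6,0.22,1.36,0,0,0,0],[-0.6,0.22,1.36,0,0,0,0],[-0.5,0.2,1.3,0,0,0,0],[-0.5,0.2,1.3,0,0,0,0],[0,0,2,0,0,0,0]]
  ]
}}

```text
clock: 8.0
eef_pos: [0.4204, -0.1911, 0.2468]
tool_rot: [0.173, 0.961, -0.038, 0.211]
ft_force: [0.1, -0.0, -1.9]
grip_width: 0.0234
```

```bash
python3 - <<'E'
from h import *
p,d,i,M=snap('scene','s5.png')
p,d,i,M=snap('wrist','w5.png')
o=bot.get_obs();print(o['eef_pos'],o['joint_pos'].round(3),o['ft_force'],o['ft_torque'])
Rt,n=toolR(0,202)
print(Rt)
delta([.517,.2201,.3],Rt)
E
python3 -c "
import cv2
a=cv2.imread('pics/s5.png');b=cv2.imread('pics/w5.png')
cv2.imwrite('pics/c5.png',cv2.hconcat([cv2.resize(a[160:370,200:480],(400,300)),cv2.resize(b,(400,300))]))"
```

```text
[ 0.42372096 -0.19270132  0.25098122] [-0.453 -0.168 -0.473  0.827  0.04  -0.089] [ 0.67347307 -0.78573816  0.75439607] [0.15685523 0.45892277 0.00787975]
[[-0.92718385 -0.37460659 -0.        ]
 [-0.37460659  0.92718385 -0.        ]
 [ 0.          0.         -1.        ]]
d cm [ 9.33 41.28  4.9 ] rot deg [-0.3  25.84 41.66] 49.03
```

View pics/c5.png

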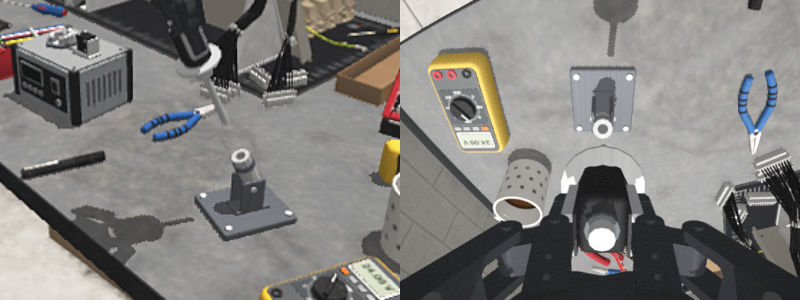

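Call:
{"name": "move_arm", "arguments": {
  "series": [
    [[0.8,3,2,0,2.58,4.17,0],[0.9,4,2,0,2.58,4.17,0],[0.9,4,1,0,2.58,4.17,0],[0.9,4,0,0,2.58,4.17,0],[0.9,4,0,0,2.58,4.17,0]]
  ]
}}

```text
clock: 8.6
eef_pos: [0.4639, 0.0001, 0.2953]
tool_rot: [-0.01, 0.994, -0.02, 0.102]
ft_force: [1.4, -0.9, -1.0]
grip_width: 0.0229
```

```bash
python3 - <<'E'
from h import *
o=bot.get_obs();print(o['eef_pos'],o['joint_pos'].round(3),o['ft_force'],o['ft_torque'])
Rt,n=toolR(0,202)
delta([.517,.2201,.3],Rt)
E
```

```text
[4.63861954e-01 1.22865749e-04 2.95275391e-01] [ 0.029 -0.016 -0.145  1.237 -0.045  0.005] [ 1.37522485 -0.878798   -0.97495424] [-0.05576919  0.19195207  0.0122171 ]
d cm [ 5.31 22.    0.47] rot deg [ 0.06 12.05 20.77] 24.01
```

Call:
{"name": "move_arm", "arguments": {
  "series": [
    [[1.2,4.6,0.1,0,2.6,4.5,0],[1.2,4.6,0.1,0,2.6,4.5,0],[1.2,4.6,0.1,0,2.6,4.5,0],[1.0,4,0.1,0,2.2,3.7,0],[0.7,3,0,0,1.8,3,0]]
  ]
}}

```text
clock: 9.1
eef_pos: [0.5183, 0.2186, 0.2914]
tool_rot: [-0.194, 0.981, -0.001, -0.004]
ft_force: [0.5, -1.0, -1.3]
grip_width: 0.0235
```

Call:
{"name": "move_arm", "arguments": {
  "series": [
    [[0,0,0,0,0,0,0],[0,0,0,0,0,0,0],[0,0,0,0,0,0,0],[0,0,0,0,0,0,0],[0,0,0,0,0,0,0]]
  ]
}}

```text
clock: 9.6
eef_pos: [0.5185, 0.2206, 0.2835]
tool_rot: [-0.196, 0.981, -0.002, -0.009]
ft_force: [-0.4, 0.0, -0.9]
grip_width: 0.0233
```

```bash
python3 - <<'E'
from h import *
o=bot.get_obs();print(o['eef_pos'],o['joint_pos'].round(3),o['ft_force'],o['ft_torque'])
Rt,n=toolR(0,202)
delta([.517,.2201,.3],Rt)
for c in ['scene','top','wrist']:
    p,d,i,M=snap(c,c+'6.png'); np.savez('pics/'+c+'6.npz',p=p,d=d,M=M)
E
python3 -c "
import cv2
a=cv2.imread('pics/scene6.png');b=cv2.imread('pics/wrist6.png')
cv2.imwrite('pics/c6.png',cv2.hconcat([cv2.resize(a[90:270,140:380],(400,300)),cv2.resize(b,(400,300))]))"
```

```text
[0.51847138 0.22058023 0.28347521] [ 4.030e-01  3.720e-01  3.220e-01  1.538e+00 -1.000e-03  8.000e-03] [-0.36908396  0.00243844 -0.86327486] [-0.00051123 -0.05286272 -0.05104891]
d cm [-0.15 -0.05  1.65] rot deg [ 0.45 -0.94 -0.59] 1.2
```

View pics/c6.png

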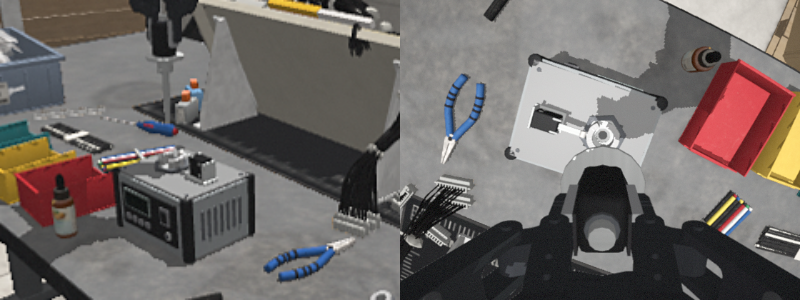

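```bash
cat > m.py <<'E'
from h import *
def ana(tag,o):
    T=o['eef_pos']
    z=np.load(f'pics/scene{tag}.npz');ii=bot.camera_info('scene');M=z['M']
    Q=cloud(z['d'],ii,M).reshape(-1,3)
    k=(np.hypot(Q[:,0]-T[0],Q[:,1]-T[1])<.02)&(Q[:,2]>T[2]-.125)&(Q[:,2]<T[2]-.045);s=Q[k]
    print('sheath pts',len(s))
    v=M[:3,3]-s.mean(0);v[2]=0;v/=np.linalg.norm(v);lat=np.array([-v[1],v[0],0])
    bins=np.arange(T[2]-.125,T[2]-.03,.006)
    for b in bins:
        g=s[(s[:,2]>=b)&(s[:,2]<b+.006)]
        if len(g)>5:
            c=g.mean(0); a=(g-T)@lat
            print(round(b-T[2],3),len(g),'lat mid mm',round((a.min()+a.max())*500,2),'w',round(np.ptp(a)*1000,1),'front',round(((g-T)@v).max()*1000,1))
    z=np.load(f'pics/wrist{tag}.npz');ii=bot.camera_info('wrist');M=z['M'];p=z['p']
    P=cloud(z['d'],ii,M).reshape(-1,3);cl=p.reshape(-1,3).mean(1)
    Rt=R.from_quat(o['tool_rot']).as_matrix();L=(P-T)@Rt
    k=(np.hypot(L[:,0],L[:,1])<.03)&(L[:,2]>.007)&(L[:,2]<.018)&(cl>110)
    w=L[k];c=w.mean(0)
    for _ in range(3):
        n=np.linalg.svd(w-c)[2][2];n*=-np.sign(n[2]);w=w[abs((w-c)@n)<.0015];c=w.mean(0)
    print('disc in tool: n',n.round(4),len(w))
    from scipy.optimize import least_squares
    # outer edge: max radius per angle bins; fixed radius 27 mm
    A=w[:,:2];cc=np.array([0,0.])
    for _ in range(5):
        th=np.arctan2(*(A-cc).T[::-1]);r=np.hypot(*(A-cc).T)
        e=[]
        for b in np.arange(-np.pi,np.pi,.1):
            q=np.where((th>=b)&(th<b+.1))[0]
            if len(q) and r[q].max()>.025: e.append(A[q[r[q].argmax()]])
        e=np.array(e);cc=least_squares(lambda x:np.hypot(*(e-x).T)-.027,cc,loss='soft_l1',f_scale=.0005).x
    zc=c[2]-(n[:2]@(cc-c[:2]))/n[2]
    print('disc centre tool',cc.round(4),'z',zc.round(4),len(e))
    # ring from wrist
    for c0 in [np.array([.517,.2201])]:
        s=P[(abs(P[:,2]-.117)<.0025)&(np.hypot(*(P[:,:2]-c0).T)<.024)]
        print('ring pts',len(s),s.min(0).round(4),s.max(0).round(4))
        f=lambda x:np.clip(np.maximum(np.hypot(*(s[:,:2]-x).T)-.0195,.013-np.hypot(*(s[:,:2]-x).T)),0,.003)
        print('ring c',least_squares(f,c0).x.round(4))
E
python3 - <<'E'
from m import *
ana('6',bot.get_obs())
z=np.load('pics/w1.npz');P=cloud(z['d'],bot.camera_info('wrist'),z['M']).reshape(-1,3)
from scipy.optimize import least_squares
c0=np.array([.517,.2201]);s=P[(abs(P[:,2]-.117)<.0025)&(np.hypot(*(P[:,:2]-c0).T)<.024)]
f=lambda x:np.clip(np.maximum(np.hypot(*(s[:,:2]-x).T)-.0195,.013-np.hypot(*(s[:,:2]-x).T)),0,.003)
print('ring w1',least_squares(f,c0).x.round(4))
E
```

```text
sheath pts 96
-0.107 8 lat mid mm -2.31 w 5.1 front 8.6
-0.101 6 lat mid mm -1.94 w 5.0 front 10.1
-0.095 9 lat mid mm -2.76 w 7.5 front 8.4
-0.089 9 lat mid mm -2.37 w 7.4 front 8.1
-0.083 10 lat mid mm -1.99 w 7.5 front 7.5
-0.077 11 lat mid mm -1.54 w 7.5 front 10.0
-0.071 8 lat mid mm -1.24 w 7.5 front 10.6
-0.065 9 lat mid mm -0.94 w 7.4 front 6.4
-0.059 8 lat mid mm -1.76 w 4.9 front 8.9
-0.053 8 lat mid mm -1.39 w 5.0 front 6.9
disc in tool: n [ 0.0098 -0.0102 -0.9999] 3601
disc centre tool [ 0.002  -0.0003] z 0.0124 35
ring pts 605 [0.4974 0.2005 0.1148] [0.5332 0.2395 0.1195]
ring c [0.5169 0.22  ]
ring w1 [0.5168 0.2202]
```

```bash
cat >> m.py <<'E'
RING=np.array([.5169,.2201])
def tgt(yaw,tcpz,off=np.array([.002,-.0003,.0124]),ax=np.array([-.0098,.0102,.9999])):
    Rt,_=toolR(0,yaw)
    ax=ax/np.linalg.norm(ax)
    v=np.cross(ax,[0,0,1]); Rc=R.from_rotvec(v).as_matrix()  # takes ax to z
    Rg=Rt@Rc
    pos=np.r_[RING-(Rg@off)[:2],tcpz]
    return delta(pos,Rg)
E
python3 - <<'E'
from m import *
tgt(202,.24)
E
```

```text
d cm [ 0.    0.04 -4.4 ] rot deg [-0.33 -0.6  -0.6 ] 0.92
```

Call:
{"name": "move_arm", "arguments": {
  "series": [
    [[0,0.02,-1.5,-0.3,-0.6,-0.6,0],[0,0,-1.5,0,0,0,0],[0,0,-0.8,0,0,0,0],[0,0,0,0,0,0,0],[0,0,0,0,0,0,0]]
  ]
}}

```text
clock: 10.25
eef_pos: [0.5195, 0.2197, 0.2483]
tool_rot: [-0.189, 0.982, -0.005, -0.0]
ft_force: [0.4, -0.1, -1.7]
grip_width: 0.0235
```

```bash
python3 - <<'E'
from m import *
o=bot.get_obs();print(o['eef_pos'],o['ft_force'])
tgt(202,.24)
for c in ['scene','wrist']:
    p,d,i,M=snap(c,c+'7.png'); np.savez('pics/'+c+'7.npz',p=p,d=d,M=M)
ana('7',o)
E
python3 -c "
import cv2
a=cv2.imread('pics/scene7.png');b=cv2.imread('pics/wrist7.png')
cv2.imwrite('pics/c7.png',cv2.hconcat([cv2.resize(a[130:220,190:310],(400,300),interpolation=2),cv2.resize(b[120:330,150:430],(400,300))]))"
```

```text
[0.51951683 0.21967508 0.2483041 ] [ 0.36407226 -0.06076662 -1.67150418]
d cm [-0.08  0.16 -0.83] rot deg [-0.17  0.37  0.19] 0.45
sheath pts 96
-0.113 7 lat mid mm 0.05 w 7.5 front 6.2
-0.107 6 lat mid mm -0.87 w 5.1 front 8.2
-0.101 7 lat mid mm -0.56 w 5.0 front 9.0
-0.095 10 lat mid mm -1.33 w 7.5 front 5.9
-0.089 8 lat mid mm -1.04 w 7.5 front 8.5
-0.083 10 lat mid mm -0.72 w 7.5 front 7.8
-0.077 10 lat mid mm -0.28 w 7.4 front 7.3
-0.071 8 lat mid mm 0.03 w 7.4 front 9.5
-0.065 7 lat mid mm -0.81 w 5.1 front 6.1
-0.059 8 lat mid mm -0.5 w 5.1 front 8.7
-0.053 9 lat mid mm -1.27 w 7.5 front 5.5
disc in tool: n [ 0.0092 -0.0082 -0.9999] 3606
disc centre tool [ 0.0018 -0.0002] z 0.0123 35
ring pts 621 [0.4974 0.2005 0.1146] [0.5282 0.2396 0.1194]
ring c [0.5168 0.22  ]
```

View pics/c7.png

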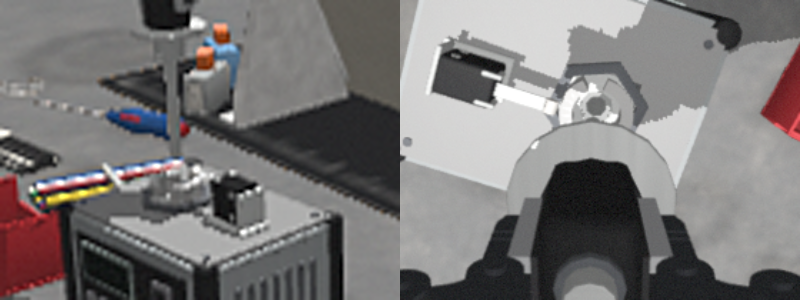

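Call:
{"name": "move_arm", "arguments": {
  "series": [
    [[-0.1,0.17,-0.8,-0.15,0.4,0.2,0],[0,0,-1.2,0,0,0,0],[0,0,-1.0,0,0,0,0],[0,0,-0.5,0,0,0,0],[0,0,0,0,0,0,0]]
  ]
}}

```text
clock: 10.85
eef_pos: [0.5188, 0.2219, 0.2108]
tool_rot: [-0.191, 0.982, -0.006, -0.004]
ft_force: [-0.5, -0.6, -1.4]
grip_width: 0.0232
```

```bash
python3 - <<'E'
from m import *
o=bot.get_obs();print(o['eef_pos'],o['ft_force'],o['ft_torque'])
tgt(202,.18)
E
```

```text
[0.51883485 0.22190245 0.21079039] [-0.48809578 -0.59514317 -1.42350823] [-0.02742986  0.0168678  -0.05496554]
d cm [-0.01 -0.06 -3.08] rot deg [-0.04  0.   -0.04] 0.06
```

Call:
{"name": "move_arm", "arguments": {
  "series": [
    [[0,-0.04,-0.8,0,0,0,0],[0,-0.02,-0.8,0,0,0,0],[0,0,-0.8,0,0,0,0],[0,0,-0.6,0,0,0,0],[0,0,0,0,0,0,0]]
  ]
}}

```text
clock: 11.35
eef_pos: [0.5186, 0.2211, 0.1778]
tool_rot: [-0.191, 0.982, -0.006, -0.004]
ft_force: [0.1, -0.2, -2.1]
grip_width: 0.0237
```

```bash
python3 - <<'E'
from m import *
o=bot.get_obs();print(o['eef_pos'],o['ft_force'],o['ft_torque'])
tgt(202,.16)
E
```

```text
[0.51864698 0.22112342 0.1778201 ] [ 0.11532009 -0.15461854 -2.0897197 ] [-0.04101639  0.0480044  -0.01341003]
d cm [ 0.01  0.02 -1.78] rot deg [-0.03 -0.03 -0.04] 0.06
```

Call:
{"name": "move_arm", "arguments": {
  "series": [
    [[0,0,-0.8,0,0,0,0],[0,0,-0.6,0,0,0,0],[0,0,-0.5,0,0,0,0],[0,0,-0.3,0,0,0,0],[0,0,0,0,0,0,0]]
  ]
}}

```text
clock: 11.85
eef_pos: [0.5191, 0.2213, 0.1543]
tool_rot: [-0.191, 0.982, -0.006, -0.003]
ft_force: [0.3, 0.3, -0.2]
grip_width: 0.0232
```

```bash
python3 - <<'E'
from m import *
o=bot.get_obs();print(o['eef_pos'],o['ft_force'],o['ft_torque'])
tgt(202,.1364)
E
```

```text
[0.51906195 0.22127552 0.15425932] [ 0.32213983  0.26014602 -0.22241862] [-0.00090194 -0.05861883  0.03774823]
d cm [-0.04  0.   -1.79] rot deg [-0.06  0.03 -0.04] 0.08
```

Call:
{"name": "move_arm", "arguments": {
  "series": [
    [[-0.03,0,-0.2,0,0,0,0],[0,0,-0.2,0,0,0,0],[0,0,-0.2,0,0,0,0],[0,0,-0.2,0,0,0,0],[0,0,0,0,0,0,0]]
  ]
}}

```text
clock: 12.35
eef_pos: [0.5192, 0.2214, 0.1478]
tool_rot: [-0.191, 0.982, -0.005, -0.002]
ft_force: [-1.2, -0.7, 3.3]
grip_width: 0.0233
```

```bash
python3 - <<'E'
from m import *
o=bot.get_obs();print(o['eef_pos'],o['ft_force'],o['ft_torque'])
tgt(202,.1364)
E
```

```text
[0.5191931  0.22140751 0.14779968] [-1.21159148 -0.71990426  3.33948876] [-0.26425096  0.38420581  0.0214809 ]
d cm [-0.05 -0.01 -1.14] rot deg [-0.1   0.16 -0.04] 0.19
```

Call:
{"name": "move_arm", "arguments": {
  "series": [
    [[-0.03,0,-0.25,0,0.1,0,0],[-0.02,0,-0.25,0,0,0,0],[0,0,-0.25,0,0,0,0],[0,0,-0.25,0,0,0,0],[0,0,0,0,0,0,0]]
  ]
}}

```text
clock: 12.85
eef_pos: [0.5192, 0.2214, 0.1397]
tool_rot: [-0.191, 0.982, -0.005, -0.002]
ft_force: [-1.6, -0.4, 6.3]
grip_width: 0.0232
```

```bash
python3 - <<'E'
from m import *
o=bot.get_obs();print(o['eef_pos'],o['ft_force'],o['ft_torque'])
tgt(202,.1364)
E
```

```text
[0.51923054 0.22139066 0.13966859] [-1.59011799 -0.35446124  6.34632621] [-0.30940842  0.65003943 -0.00322604]
d cm [-0.05 -0.01 -0.33] rot deg [-0.14  0.22 -0.03] 0.27
```

Call:
{"name": "move_arm", "arguments": {
  "series": [
    [[-0.03,0,-0.2,-0.1,0.2,0,0],[-0.02,0,-0.15,0,0,0,0],[0,0,-0.1,0,0,0,0],[0,0,-0.1,0,0,0,0],[0,0,0,0,0,0,0]]
  ]
}}

```text
clock: 13.35
eef_pos: [0.5193, 0.2215, 0.1377]
tool_rot: [-0.191, 0.982, -0.005, -0.002]
ft_force: [-2.5, -1.5, 7.3]
grip_width: 0.0228
```

```bash
python3 - <<'E'
from m import *
o=bot.get_obs();print(o['eef_pos'],o['ft_force'],o['ft_torque'],o['joint_pos'].round(3))
for y in (202,188,174,160,146,140):tgt(y,.1364)
E
```

```text
[0.51933641 0.22149867 0.13772225] [-2.49667705 -1.51916725  7.26168462] [-0.36863278  0.74543099 -0.01105873] [ 0.408  0.426  0.02   1.17  -0.009  0.024]
d cm [-0.06 -0.02 -0.13] rot deg [-0.14  0.23 -0.02] 0.27
d cm [-0.04 -0.07 -0.13] rot deg [ -0.11   0.25 -14.02] 14.02
d cm [-0.03 -0.12 -0.13] rot deg [ -0.08   0.26 -28.02] 28.02
d cm [-0.03 -0.17 -0.13] rot deg [ -0.05   0.27 -42.02] 42.02
d cm [-0.04 -0.22 -0.13] rot deg [-1.000e-02  2.800e-01 -5.602e+01] 56.02
d cm [-0.05 -0.24 -0.13] rot deg [  0.     0.28 -62.02] 62.02
```

Call:
{"name": "move_arm", "arguments": {
  "series": [
    [[-0.02,-0.02,-0.12,0,0,-5,0],[-0.02,-0.02,-0.12,0,0.1,-5,0],[0,-0.02,-0.1,0,0,-5,0],[0,-0.02,-0.1,0,0.1,-5,0],[0,0,-0.1,0,0,0,0]]
  ]
}}

```text
clock: 13.85
eef_pos: [0.5201, 0.2212, 0.137]
tool_rot: [-0.01, 1.0, -0.004, -0.001]
ft_force: [-4.0, -1.2, 9.5]
grip_width: 0.0231
```

```bash
cat > st.py <<'E'
from m import *
o=bot.get_obs();print(o['eef_pos'].round(4),o['ft_force'].round(2),o['ft_torque'].round(2),o['joint_pos'].round(3))
x=R.from_quat(o['tool_rot']).as_matrix()[:,0];yw=np.degrees(np.arctan2(x[1],x[0]))%360;print('yaw',yw)
tgt(yw,.1364)
E
python3 st.py
```

```text
[0.5201 0.2212 0.137 ] [-4.03 -1.23  9.49] [-0.48  0.91 -0.02] [ 0.405  0.428  0.021  1.169 -0.006  0.384]
yaw 181.18835006313358
d cm [-0.11 -0.06 -0.06] rot deg [-0.17  0.39 -0.  ] 0.43
```

Call:
{"name": "move_arm", "arguments": {
  "series": [
    [[-0.08,-0.04,-0.08,0,0.2,-5,0],[-0.06,-0.04,-0.08,0,0.2,-5,0],[-0.03,-0.02,-0.08,0,0,-5,0],[-0.02,-0.02,-0.08,0,0.1,-5,0],[0,0,-0.08,0,0,0,0]]
  ]
}}

```text
clock: 14.35
eef_pos: [0.5197, 0.2208, 0.1374]
tool_rot: [0.171, 0.985, -0.002, -0.003]
ft_force: [-2.6, -0.5, 8.6]
grip_width: 0.023
```

```bash
python3 st.py
```

```text
[0.5197 0.2208 0.1374] [-2.57 -0.54  8.59] [-0.43  0.78 -0.07] [4.010e-01 4.280e-01 2.300e-02 1.172e+00 1.000e-03 7.440e-01]
yaw 160.36246210846784
d cm [-0.07 -0.1  -0.1 ] rot deg [-0.24  0.32 -0.  ] 0.4
```

Call:
{"name": "move_arm", "arguments": {
  "series": [
    [[-0.07,-0.06,-0.1,-0.1,0.2,-5,0],[-0.05,-0.05,-0.1,-0.1,0.2,-5,0],[-0.02,-0.02,-0.1,0,0,-4,0],[-0.02,-0.02,-0.08,0,0.1,-3,0],[0,0,-0.08,0,0,0,0]]
  ]
}}

```text
clock: 14.85
eef_pos: [0.5194, 0.2203, 0.1373]
tool_rot: [0.32, 0.947, -0.001, -0.005]
ft_force: [-3.1, -1.5, 7.6]
grip_width: 0.0228
```

```bash
python3 st.py
```

```text
[0.5194 0.2203 0.1373] [-3.09 -1.46  7.6 ] [-0.35  0.71  0.04] [0.398 0.429 0.023 1.175 0.005 1.05 ]
yaw 142.68155376288692
d cm [-0.05 -0.11 -0.09] rot deg [-0.18  0.19 -0.  ] 0.26
```

Call:
{"name": "move_arm", "arguments": {
  "series": [
    [[-0.05,-0.06,-0.1,-0.1,0.2,-3,0],[-0.03,-0.03,-0.1,0,0,-3,0],[-0.02,-0.02,-0.08,0,0,-2,0],[0,0,-0.08,0,0,-2,0],[0,0,-0.05,0,0,0,0]]
  ]
}}

```text
clock: 15.35
eef_pos: [0.5183, 0.2195, 0.1374]
tool_rot: [0.4, 0.917, -0.001, -0.005]
ft_force: [-1.5, -1.0, 4.6]
grip_width: 0.023
```

```bash
python3 st.py
```

```text
[0.5183 0.2195 0.1374] [-1.51 -0.96  4.6 ] [-0.38  0.42  1.03] [0.397 0.426 0.018 1.172 0.007 1.22 ]
yaw 132.8548305304554
d cm [ 0.03 -0.06 -0.1 ] rot deg [-0.15  0.22 -0.  ] 0.27
```

Call:
{"name": "move_arm", "arguments": {
  "series": [
    [[0,0,0,0,0,3,0],[0,0,0,0,0,2,0],[0,0,0.2,0,0,0,0],[0,0,0.2,0,0,0,0],[0,0,0,0,0,0,0]]
  ]
}}

```text
clock: 15.85
eef_pos: [0.5184, 0.2195, 0.1413]
tool_rot: [0.358, 0.934, -0.001, -0.005]
ft_force: [-3.0, -0.7, 6.6]
grip_width: 0.0232
```

```bash
python3 st.py
```

```text
[0.5184 0.2195 0.1413] [-2.96 -0.73  6.61] [-0.31  0.56  0.16] [0.398 0.423 0.025 1.181 0.005 1.13 ]
yaw 138.05953270737507
d cm [ 0.04 -0.05 -0.49] rot deg [-0.16  0.24 -0.  ] 0.29
```

Call:
{"name": "move_arm", "arguments": {
  "series": [
    [[0,0,0.1,0,0,1.5,0],[0,0,0.1,0,0,0,0],[0,0,0.1,0,0,0,0],[0,0,0.1,0,0,0,0],[0,0,0,0,0,0,0]]
  ]
}}

```text
clock: 16.35
eef_pos: [0.5185, 0.2195, 0.144]
tool_rot: [0.345, 0.938, -0.001, -0.005]
ft_force: [0.0, -0.7, 3.2]
grip_width: 0.0234
```

```bash
python3 st.py
```

```text
[0.5185 0.2195 0.144 ] [ 0.03 -0.69  3.15] [-0.19  0.1  -0.09] [0.398 0.422 0.031 1.189 0.005 1.103]
yaw 139.58284464972866
d cm [ 0.03 -0.05 -0.76] rot deg [-0.14  0.18 -0.  ] 0.23
```

Pull test: a bit more upward to feel the hook.

Call:
{"name": "move_arm", "arguments": {
  "series": [
    [[0,0,0.15,0,0,0,0],[0,0,0.15,0,0,0,0],[0,0,0.15,0,0,0,0],[0,0,0.1,0,0,0,0],[0,0,0,0,0,0,0]]
  ]
}}

```text
clock: 16.85
eef_pos: [0.5184, 0.2196, 0.1444]
tool_rot: [0.345, 0.938, -0.003, -0.007]
ft_force: [1.9, 0.8, -6.1]
grip_width: 0.0234
```

```bash
python3 st.py
```

```text
[0.5184 0.2196 0.1444] [ 1.93  0.83 -6.07] [ 0.24 -0.71  0.  ] [0.398 0.425 0.036 1.196 0.005 1.103]
yaw 139.57135341832608
d cm [ 0.04 -0.05 -0.8 ] rot deg [-0.05 -0.05 -0.  ] 0.07
```

Call:
{"name": "move_arm", "arguments": {
  "series": [
    [[0,0,-0.05,0,0,0,0],[0,0,0,0,0,0,0.3],[0,0,0,0,0,0,0.8],[0,0,0,0,0,0,1],[0,0,0,0,0,0,1]]
  ]
}}

```text
clock: 17.35
eef_pos: [0.5187, 0.2198, 0.1492]
tool_rot: [0.346, 0.938, -0.001, -0.005]
ft_force: [-0.3, 0.3, -0.3]
grip_width: 0.0681
```

```bash
python3 st.py; python3 - <<'E'
from h import *
snap('wrist','w9.png')
E
```

```text
[0.5187 0.2198 0.1492] [-0.26  0.27 -0.32] [0.   0.04 0.03] [0.398 0.419 0.04  1.201 0.006 1.103]
yaw 139.56349277222333
d cm [ 0.01 -0.08 -1.28] rot deg [-0.18  0.19 -0.  ] 0.26
```

View pics/w9.png

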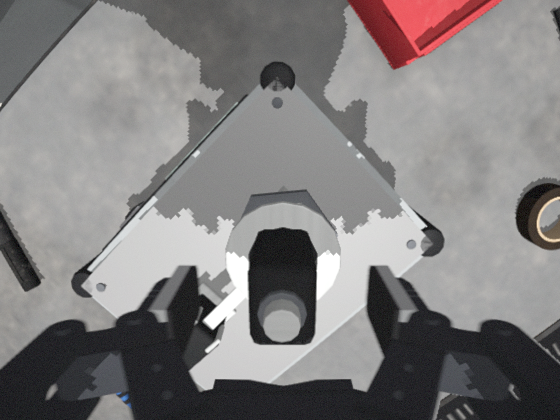

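The probe stands at (285,280) in the ring, and the fingers are clear of it on both sides. Next I retreat upward.

Call:
{"name": "move_arm", "arguments": {
  "series": [
    [[0,0,1,0,0,0,1],[0,0,2,0,0,0,1],[0,0,3,0,0,0,1],[0,0,3,0,0,0,1],[0,0,3,0,0,0,1]]
  ]
}}

```text
clock: 17.9
eef_pos: [0.515, 0.2183, 0.2713]
tool_rot: [0.346, 0.938, -0.004, -0.009]
ft_force: [0.1, 0.6, 0.3]
grip_width: 0.0855
```

Call:
{"name": "move_arm", "arguments": {
  "series": [
    [[0,0,1,0,0,0,1],[0,0,0,0,0,0,1],[0,0,0,0,0,0,1],[0,0,0,0,0,0,1],[0,0,0,0,0,0,1]]
  ]
}}

```text
clock: 18.4
eef_pos: [0.5158, 0.2186, 0.2844]
tool_rot: [0.346, 0.938, -0.002, -0.007]
ft_force: [0.0, 0.3, -1.2]
grip_width: 0.0855
```

```bash
python3 - <<'E'
from h import *
snap('scene','s10.png')
p,d,i,M=snap('wrist','w10.png')
P=cloud(d,i,M).reshape(-1,3);cl=p.reshape(-1,3).mean(1)
c0=np.array([.517,.22])
r=np.hypot(*(P[:,:2]-c0).T)
h=P[(r<.035)&(P[:,2]<.215)];print('top z',np.percentile(h[:,2],[95,99.5,100]))
w=P[(r<.03)&(cl>100)&(abs(P[:,2]-.131)<.008)];c=np.median(w,0);w=w[abs(w[:,2]-c[2])<.0025];c=w.mean(0)
n=np.linalg.svd(w-c)[2][2];n*=np.sign(n[2]);w=w[abs((w-c)@n)<.0015];c=w.mean(0);n=np.linalg.svd(w-c)[2][2];n*=np.sign(n[2])
cc,rr=cv2.minEnclosingCircle((w[:,:2]*1000).astype(np.float32))
print('disc',len(w),c,'tilt deg',np.degrees(np.arccos(n[2])),cc,rr)
print(bot.get_obs()['ft_force'],bot.get_obs()['joint_vel'].round(3),bot.get_obs()['eef_pos'])
for t in['flux_bottle','marker','long_nose']: print(t,[np.round(q['at'],3) for q in bot.find_in('scene',t)[:1]])
E
python3 -c "
import cv2
a=cv2.imread('pics/s10.png');b=cv2.imread('pics/w10.png')
cv2.imwrite('pics/c10.png',cv2.hconcat([cv2.resize(a[130:250,170:330],(400,300),interpolation=2),cv2.resize(b,(400,300))]))"
```

```text
top z [0.18647975 0.18856339 0.1895923 ]
disc 1593 [0.51198206 0.22418432 0.13171037] tilt deg 0.16198270026176456 (516.8562622070312, 219.99032592773438) 26.933834075927734
[-0.75150777  0.57255375  0.38852424] [ 0.001 -0.004  0.01   0.002  0.     0.   ] [0.51580971 0.21862131 0.28442799]
flux_bottle [array([0.368, 0.299, 0.049])]
marker [array([0.37 , 0.017, 0.012])]
long_nose [array([ 0.587, -0.008,  0.012])]
```

View pics/c10.png

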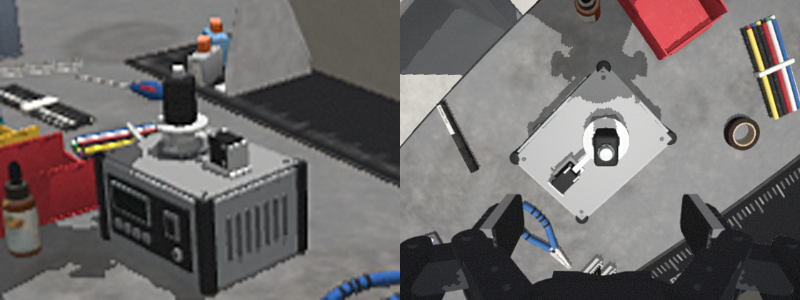

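```bash
python3 -c "
from workcell import bot
print(bot.job_done())"
```

```text
the job is handed in; nothing more can be done
None
```

The probe is out of its rest and locked upright in the bayonet ring, and I handed the job in at about 18.5 s of the 62 s allowed. `job_done` gave no verdict.

I saw the ring's slots in the wrist camera at about 22° in world axes. That let me lower the probe already lined up, so I skipped turning it on the ring to find them. I then pressed it to about 77 mm deep and turned it clockwise until the wall pushed back with about 1 Nm. After easing it up into the notch I let go and backed away.

Last checks:
- **Lock:** before release, an upward pull met 6 N with almost no rise, so the hooks hold.
- **Position:** after release, the disc's top was at z = 0.1317 m. That puts the tip about 71 mm deep, within the 68.5–73 mm limits. The disc was centred within about 1 mm of the ring's axis and tilted about 0.2°.
- **Clearance:** the gripper is about 10 cm clear above the probe, with no contact force.
- **Bystanders:** the bottle, marker and pliers were found within 7 mm of their first readings, close to the detector's own error.
- **Not checked directly:** I could not read the lever angle; it follows only from the disc's height.

One thing went differently from plan: during the first tilted approach to the probe the arm landed up to 3 cm off target. I corrected it before gripping and touched nothing.

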